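# Seat a bayonet lamp in the microscope lamp house and hold it

## Task

Push the loose white lamp house along the bench until it sits square and flush in the corner of the aluminium fence. Then take the lamp with the green ring and top, push its lugs down through the notches of the lamp house's socket, keep it pressed fully home against the spring and twist it clockwise (seen from above) a quarter turn to the stop, with the lamp house still flush in the corner. Finish while holding the lamp there, pressed home and turned, as the spring lifts it off its seat if let go, and leave everything else on the bench where it is.

Things in the scene. Friction and masses are not known exactly. Their poses are not given: they have to be found in the camera images.
- fence: L-shaped aluminium fence fixed to the bench, bars 25 mm tall, 20 mm thick. Origin: inside corner at bench level, z up. One bar's inner face is the plane x = 0 (y from -150 to 0 mm), the other's the plane y = 0 (x from -150 to 0). The lamp house belongs at negative x and y: flush, its origin is at x = -48, y = -48 mm, axes parallel. The x axis points roughly away from the robot.
- housing: Loose white lamp house, black base, 96 by 96 mm, 50 mm tall, 0.45 to 0.85 kg, slides on the bench. Origin: centre of underside, z up. It starts 20 to 60 mm short of both fence bars, askew by up to 0.3 rad. Bayonet socket in its top, on its z axis, with notches on its +x and -x sides, each marked by an orange bar. The lamp fits either way round.
- housing_mouth (a point): Centre of the socket's mouth, on top of its steel collar, 52 mm above the underside of the lamp house; axes as the lamp house's. The collar is 7 mm thick (underside at 45 mm) with a round hole 32 mm in diameter and two notches 11 mm wide along +x and -x for the lugs; in the hollow below it the lugs can turn.
- plunger (a joint): Spring plunger in the socket, m: 0 when free (top 46 mm above the bench), 0.014 with the lamp fully home, its flange on the collar (lamp's underside 32 mm above the bench). Spring 3 N at first touch, 10 N home. The lugs clear the collar once the lamp's underside is below 37 mm; a turned lamp not pressed down rises to there.
- rotor (a joint): Sprung ring of two orange dogs in the socket that the lugs push round, rad: 0 at rest, grows as the lamp is twisted clockwise from above, stop at 1.37. The lamp turns about 0.13 rad before meeting the dogs, so about 1.5 rad in all to the stop. Return torque 0.02 N m at first, 0.09 at the stop. If let go, the lamp rises 5 mm off its seat and may turn back.
- lamp: The good bayonet lamp, GREEN flange ring and green top, 62 mm tall, 0.11 kg, upright. Origin: centre of underside. Steel plug, diameter 28, height 20, 3 mm chamfered foot; 2 brass lugs along +x and -x to 20 mm from the axis, 7 wide, at height 2 to 8; flange ring diameter 40, at 20 to 25; aluminium finned head 46 long in x (in line with the lugs), 24 wide in y (grip here), at 25 to 61 mm.
- old_lamp: The failed bayonet lamp, RED flange ring and red top, to be left where it stands; otherwise the same shape as the good one. The two may stand in either place.
- phone: Black phone lying on the bench, 146 by 71 by 9 mm; bystander. Origin: centre of the underside.
- dish: Clear closed culture dish, 93 mm in diameter, 18 mm tall; bystander. Origin: centre of the underside.
- jar: Amber specimen jar with a white cap, 52 mm in diameter, 75 mm tall; bystander. Origin: centre of the underside.
- driver: Screwdriver with a yellow handle lying on the bench along its x axis; bystander. Origin: underside near its middle.
- cup: White cup, 76 mm in diameter, 95 mm tall; bystander. Origin: centre of the underside.

How it is judged:
On the way, in this order (a step that is already met when the one before it is completed fails the run):
1. the lamp house sits square and flush in the fence corner, the lamp not yet in it (x of housing in the frame of fence between -0.051 and -0.043 m and y of housing in the frame of fence between -0.051 and -0.043 m and angle between the x axis of housing and the x axis of fence, either way round below 0.05 rad and angle between housing's own z axis and vertical below 0.05 rad and horizontal distance between lamp and housing above 0.08 m), for 0.2 s.
2. the green lamp is pushed down through the notches until its lugs are below the collar, not yet turned (x of lamp in the frame of housing between -0.003 and 0.003 m and y of lamp in the frame of housing between -0.003 and 0.003 m and z of lamp in the frame of housing below 0.037 m and angle between the x axis of lamp and the x axis of housing, either way round below 0.4 rad), for 0.05 s.
At the end, for the whole second after the job is handed in: Lamp house within 3 mm of both fence bars, square to 0.05 rad; green lamp in its socket (3 mm, upright to 0.08 rad), flange within 2.5 mm of the collar, turned over 1.22 rad clockwise, rotor above 1.12 rad, still held by the fingers, at rest (x of housing in the frame of fence between -0.051 and -0.043 m and y of housing in the frame of fence between -0.051 and -0.043 m and angle between the x axis of housing and the x axis of fence, either way round below 0.05 rad and angle between housing's own z axis and vertical below 0.05 rad and x of lamp in the frame of housing between -0.003 and 0.003 m and y of lamp in the frame of housing between -0.003 and 0.003 m and z of lamp in the frame of housing between 0.029 and 0.0345 m and angle between the z axis of lamp and the z axis of housing, either way round below 0.08 rad and angle between the x axis of lamp and the x axis of housing, either way round above 1.22 rad and value of joint rotor above 1.12 rad and contact force between the fingers and lamp above 2 N and linear speed of lamp below 0.02 m/s); the arm keeps its last pose, push and grip.
It fails at once if the failed red lamp is moved by more than 20 mm (distance of old_lamp from where it was at the start of the episode above 0.02 m).
It fails at once if the phone, dish, jar, screwdriver or cup is moved by more than 20 mm (distance of any of phone, dish, jar, driver, cup from where it was at the start of the episode above 0.02 m).
It also fails if it takes over 72 s, if anything falls off the work surface, if the arm or the gripper's body presses on something with over 40 N, if the wrist force passes 120 N, or if a joint passes its speed limit or range.

## Robot

A 6-joint arm with a two-finger parallel gripper is mounted at the origin on the work surface. World frame = base frame: x ahead of the robot, y to its left, z up, the work surface at z = 0. Lengths are in m, angles in rad, forces in N, time in s.
With the tool pointing down it reaches from about 0.3 to 0.775 m from the base axis. Payload 14.6 kg.
Tool frame: the origin (TCP) lies on the centre line of the jaws, within the pads' length; the fingertips stand 14 mm ahead of it and the grasp point (between the pads) lies 5 mm behind it; x points along the fingers, y is the direction in which the jaws open and shut, and the axes are right-handed (so a half turn about x gives the same grasp; the last joint's range is limited). The gripper opens to 94 mm and grips with 3 to 60 N. Pads are 16 mm wide; open, the fingers measure 119 mm over their backs; the gripper's body (75 mm by 177 mm) begins 78 mm behind the grasp point.
Start: joints at [-1.202, 0.3, 1.521, -0, 1.321, -0.067], TCP at [0.232, -0.499, 0.219] pointing down, gripper open.
Joint ranges: [-3.03, 3.03], [-0.79, 2.21], [0.23, 2.52], [-1.04, 4.18], [0, 3.07], [-2.55, 2.55]. Speed limits (rad/s): [2.22, 2.22, 2.57, 3.14, 3.14, 3.14].

## Interface

Orientations are given as [roll, pitch, yaw] about the fixed x, y, z axes, in that order (R = Rz(yaw) Ry(pitch) Rx(roll)).
In Python, from station import * gives the robot as it stands. The module is installed in compiled form; this text tells all that it offers.
- The arm moves only by the shell command python3 -m handwheel 'ROWS' [FORCE]. ROWS is JSON, a list of rows, each a list of 3 entries, a list of its own where there are three numbers: the shift along the tool's x, y, z in mm, then the turn about the tool's x in rad, then the gripper command: -1 is fully open, 1 is shut, values between are in proportion. In form: [[[dx, dy, dz], spin, gripper], ...]. A call has exactly 5 rows; each row is the pose to reach, as a shift and turn from the pose measured when the call began, along the tool's axes at that moment; what a row does not reach only later rows make up. A row lasts 1/10 s, in which the tool goes at most 50 mm and 8.59 degrees, less where a joint would pass 70% of its speed; a pose out of reach is approached as far as the arm can. A call with a gripper value outside its range is refused whole. The fingers move at their own pace and stop on an object; FORCE is the grip in N (left out, the last holds). Time passes only in rows, so rows that repeat a pose let the fingers close, or fill a call up. It gives the time, the measured TCP pose, the force and the opening at its end, in the units of the state.
- get_obs(): the state, without advancing time (a new reading comes with each control period).
- camera(name): name is "side" or "top" or "wrist"; returns (picture, depth): 420x560x3 uint8, blue, green, red; 420x560 float32, m along the optical axis (not along the pixel's ray), 0 where there is no reading.
- camera_info(name): a dict with "fx", "fy", "cx", "cy" (pixels), "extrinsics" (4x4, takes a point from camera to world coordinates). Camera axes: x right, y down, z forward; pixel columns grow to the right and rows downward; lengths in m; the calibration is good to about 2 mm. A picture is of the moment at which its call begins: read the wrist's pose just before it. camera_info takes no time and is no camera call; for the wrist camera it gives the pose at the moment of the call.
- hand_in(): hands the job in, once; it reports no verdict.
The state is a dict: "time_s": time; "qpos": joint angles; "joint_vel": joint speeds; "tau": joint torques, N m; "ee_pos": TCP position; "eef_rot": TCP orientation; "force": force on the tool from outside, world axes, zero at the start; "moment": the same for the moment, N m; "grip_width": finger opening in m.
Only numpy, scipy, OpenCV 4.12 (cv2) and the standard library are available. Lean on these libraries where they do the work, as an engineer would, in place of code of your own. Each camera call takes 0.05 s, during which the arm holds its last target. There are 200 camera calls.

## Working session

There is one attempt and no reset: what is moved stays moved. The work goes in short steps, Python scripts to look and compute and a shell command to move; the robot and the scene stay as the last step left them, time stands still between calls to the robot, and variables do not carry over. Pictures are saved under pics/ and viewed, about 8 in all and at most 12, crops included, and the job is handed in when it is done.

```bash
mkdir -p pics; cat > h.py <<'E'
from station import *
import numpy as np, cv2
from scipy.spatial.transform import Rotation as R
def ray(info,u,v,z):
    T=np.array(info["extrinsics"]);d=T[:3,:3]@np.array([(u-info["cx"])/info["fx"],(v-info["cy"])/info["fy"],1.])
    o=T[:3,3];return o+d*(z-o[2])/d[2]
def pts(info,dep):
    T=np.array(info["extrinsics"]);v,u=np.mgrid[:dep.shape[0],:dep.shape[1]]
    P=np.stack([(u-info["cx"])/info["fx"]*dep,(v-info["cy"])/info["fy"]*dep,dep],-1)
    return P@T[:3,:3].T+T[:3,3]
def pose():
    o=get_obs();return np.array(o["ee_pos"]),R.from_euler('xyz',o["eef_rot"]).as_matrix()
def shift(target):
    p,M=pose();return M.T@(np.array(target)-p)*1000
E
python3 - <<'E'
from h import *
o=get_obs();print({k:np.round(v,3) for k,v in o.items()})
for n in("top","side"):
    i=camera_info(n);im,d=camera(n);np.savez(f"pics/{n}0.npz",im=im,d=d);cv2.imwrite(f"pics/{n}0.png",im);print(n,i["fx"],i["fy"],i["cx"],i["cy"],np.round(i["extrinsics"],4).tolist())
E
```

```text
{'time_s': np.float64(0.0), 'qpos': array([-1.202,  0.3  ,  1.522,  0.   ,  1.321, -0.067]), 'joint_vel': array([ 0.001, -0.001,  0.   , -0.001,  0.001, -0.   ]), 'tau': array([ 1.0000e-03, -5.3180e+01, -3.5273e+01,  7.1000e-02,  2.4000e-02,
       -0.0000e+00]), 'ee_pos': array([ 0.232, -0.498,  0.219]), 'eef_rot': array([-1.652,  1.57 ,  1.925]), 'force': array([-0.284, -0.455,  0.257]), 'moment': array([ 0.012, -0.032,  0.015]), 'grip_width': np.float64(0.094)}
top 480.30732793228583 480.30732793228583 278.89669613419414 206.3291470033888 [[0.0152, -0.9841, 0.177, 0.2646], [-0.9999, -0.015, 0.0029, -0.028], [-0.0002, -0.177, -0.9842, 1.6257], [0.0, 0.0, 0.0, 1.0]]
side 533.1955495744695 533.1955495744695 274.79144436247833 212.15028083640797 [[0.946, -0.1944, 0.2593, 0.0977], [-0.3239, -0.5453, 0.7731, -1.3069], [-0.0089, -0.8154, -0.5788, 1.0309], [0.0, 0.0, 0.0, 1.0]]
```

View pics/top0.png

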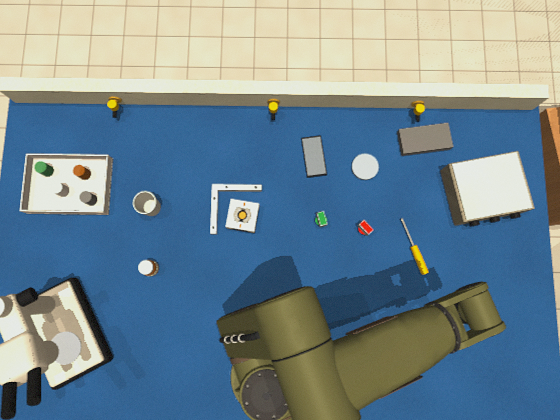

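View pics/side0.png

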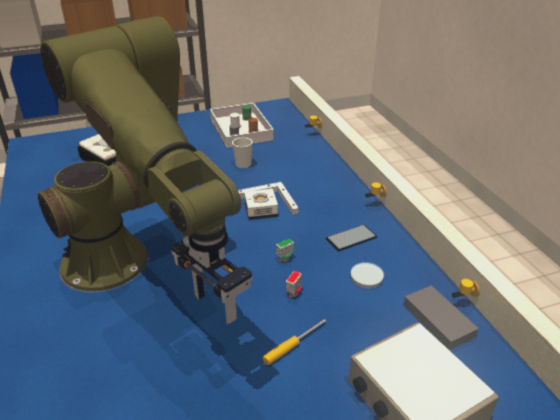

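```bash
python3 - <<'E'
from h import *
p,M=pose();print("tool axes\n",M.round(3))
T=np.array(camera_info("wrist")["extrinsics"]);print("wrist cam in tool",(M.T@(T[:3,3]-p)).round(3),(M.T@T[:3,:3]).round(2).tolist(),camera_info("wrist")["fx"])
i=camera_info("top");z=np.load("pics/top0.npz");im=z["im"];hsv=cv2.cvtColor(im,cv2.COLOR_BGR2HSV)
for n,lo,hi,h,box in(("green",(45,100,60),(85,255,255),.062,(300,200,345,240)),("red",(0,140,90),(10,255,255),.062,(345,210,385,245)),("white",(0,0,170),(180,60,255),.05,(222,194,262,240))):
    m=cv2.inRange(hsv,lo,hi);k=np.zeros_like(m);a,b,c,d=box;k[b:d,a:c]=m[b:d,a:c]
    v,u=np.nonzero(k);r=cv2.minAreaRect(np.c_[u,v].astype(np.float32));print(n,len(u),r,ray(i,*r[0],h).round(3))
print("corner",ray(i,216,191,.025).round(3),ray(i,216,234,.025).round(3),ray(i,262,188,.025).round(3))
E
```

```text
tool axes
 [[-0.     0.422 -0.907]
 [ 0.001 -0.907 -0.422]
 [-1.    -0.001 -0.   ]]
wrist cam in tool [-0.166  0.    -0.082] [[0.0, -0.29, 0.96], [1.0, -0.0, -0.0], [0.0, 0.96, 0.29]] 354.1733547241092
green 82 ((320.0, 218.0), (12.0, 10.0), 90.0) [ 0.509 -0.159  0.062]
red 83 ((364.0000305175781, 228.50003051757812), (12.020814895629883, 10.606600761413574), 45.0) [ 0.476 -0.304  0.062]
white 731 ((241.72750854492188, 214.6917266845703), (29.4278507232666, 28.613977432250977), 9.865806579589844) [0.518 0.1   0.05 ]
corner [0.602 0.192 0.025] [0.455 0.186 0.025] [0.615 0.035 0.025]
```

```bash
python3 -m handwheel '[[[-51,-456,-486],0.434,-1],[[-51,-456,-486],0.434,-1],[[-51,-456,-486],0.434,-1],[[-51,-456,-486],0.434,-1],[[-51,-456,-486],0.434,-1]]' 30; python3 -c "
from h import *
print(shift([.48,.12,.27]).round(),pose()[1].round(3))"
```

```text
time_s: 0.6
ee_pos: [0.3245, -0.2667, 0.2384]
eef_rot: [-1.177, 1.57, 1.966]
force: [1.1, -0.5, 0.0]
grip_width: 0.0939
[ -31. -387. -156.] [[-0.     0.001 -1.   ]
 [ 0.001 -1.    -0.001]
 [-1.    -0.001  0.   ]]
```

```bash
python3 -m handwheel '[[[-31,-387,-156],0,-1],[[-31,-387,-156],0,-1],[[-31,-387,-156],0,-1],[[-31,-387,-156],0,-1],[[-31,-387,-156],0,-1]]'; python3 -m handwheel '[[[0,-153,-62],0,-1],[[0,-153,-62],0,-1],[[0,-153,-62],0,-1],[[0,-153,-62],0,-1],[[0,-153,-62],0,-1]]'; python3 - <<'E'
from h import *
print(shift([.48,.12,.27]).round(1))
i=camera_info("wrist");im,d=camera("wrist");np.savez("pics/w1.npz",im=im,d=d,T=i["extrinsics"]);cv2.imwrite("pics/w1.png",im)
E
```

```text
time_s: 1.1
ee_pos: [0.4172, -0.0351, 0.2573]
eef_rot: [-1.28, 1.57, 1.863]
force: [1.2, -0.8, 0.6]
grip_width: 0.094
time_s: 1.6
ee_pos: [0.4792, 0.1198, 0.2567]
eef_rot: [-0.542, 1.569, 2.604]
force: [-0.0, -0.1, 0.0]
grip_width: 0.0938
[-13.3  -0.2  -0.8]
```

View pics/w1.png

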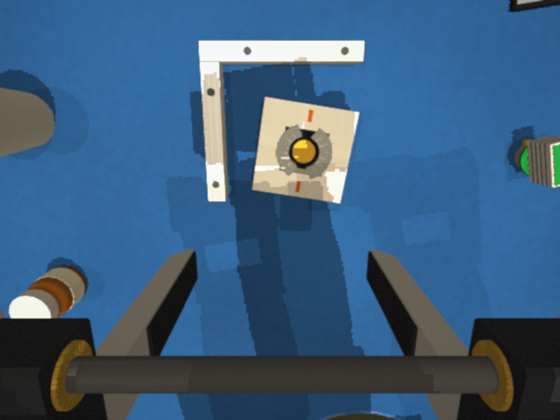

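```bash
cat >> h.py <<'E'
def scene(z):
    i=camera_info("wrist");i["extrinsics"]=z["T"];im=z["im"];P=pts(i,z["d"]);H=P[...,2];out={}
    hsv=cv2.cvtColor(im,cv2.COLOR_BGR2HSV);w=(hsv[...,1]<110)&(hsv[...,2]>90)
    near=(P[...,0]>.40)&(P[...,0]<.70)&(P[...,1]>.0)&(P[...,1]<.28)
    m=near&(H>.043)&(H<.058);v,u=np.nonzero(m)
    n,l,s,c=cv2.connectedComponentsWithStats(m.astype(np.uint8));k=1+s[1:,4].argmax();v,u=np.nonzero(l==k)
    Q=np.array([ray(i,a,b,.05)[:2] for a,b in zip(u,v)],np.float32);r=cv2.minAreaRect(Q);out["house"]=r;out["hz"]=np.median(H[l==k])
    m=near&(H>.018)&(H<.032)&w;v,u=np.nonzero(m)
    Q=np.array([ray(i,a,b,.025)[:2] for a,b in zip(u,v)]);out["fq"]=Q
    # orange bars
    m=cv2.inRange(hsv,(3,140,120),(14,255,255))>0;m&=near;v,u=np.nonzero(m)
    Q2=np.array([ray(i,a,b,.05)[:2] for a,b in zip(u,v)]);out["or"]=Q2
    return out
E
python3 - <<'E'
from h import *
z=np.load("pics/w1.npz");s=scene(z);print(s["house"],s["hz"],len(s["fq"]),len(s["or"]))
Q=s["fq"]
for r in (Q.min(0),Q.max(0)):print(r.round(4))
# inner edges: far bar min x by y bins ; left bar min y by x bins
for y in np.arange(.05,.16,.02):
    q=Q[(abs(Q[:,1]-y)<.008)];print("y",y.round(2),len(q),q[:,0].min().round(4) if len(q) else 0,q[:,0].max().round(4) if len(q) else 0)
for x in np.arange(.47,.6,.02):
    q=Q[(abs(Q[:,0]-x)<.008)&(Q[:,1]>.16)];print("x",x.round(2),len(q),q[:,1].min().round(4) if len(q) else 0,q[:,1].max().round(4) if len(q) else 0)
o=s["or"];c,sv,vt=np.linalg.svd(o-o.mean(0));print(o.mean(0),np.degrees(np.arctan2(vt[0,1],vt[0,0])),o.min(0),o.max(0))
E
```

```text
((0.5159435272216797, 0.09678290039300919), (0.09613959491252899, 0.09612716734409332), 81.18748474121094) 0.05085015037200291 6166 85
[0.4571 0.0358]
[0.6265 0.2055]
y 0.05 342 0.6057 0.6265
y 0.07 339 0.5335 0.6265
y 0.09 345 0.4913 0.6255
y 0.11 330 0.4936 0.6254
y 0.13 320 0.4958 0.6254
y 0.15 338 0.6054 0.6253
x 0.47 238 0.1842 0.205
x 0.49 256 0.1845 0.2051
x 0.51 280 0.1841 0.2052
x 0.53 284 0.1841 0.2052
x 0.55 291 0.1843 0.2053
x 0.57 287 0.1844 0.2054
x 0.59 321 0.1844 0.2055
[0.51981267 0.09660089] 170.80713754042077 [0.47397089 0.08892917] [0.557898   0.10864867]
```

```bash
python3 -m handwheel '[[[20,23,54],0,-0.28],[[70,23,54],0,-0.28],[[120,23,54],0,-0.28],[[170,23,54],0,-0.28],[[220,23,54],0,-0.28]]'; python3 -m handwheel '[[[13,0,0],0,-0.28],[[13,0,0],0,-0.28],[[13,0,0],0,-0.28],[[13,0,-10],0,-0.28],[[13,0,-20],0,-0.28]]'; python3 -c "
from h import *
print(shift([.5,.097,.024]).round(1))"
```

```text
time_s: 2.15
ee_pos: [0.4242, 0.0942, 0.0409]
eef_rot: [-1.598, 1.57, 1.544]
force: [1.5, -0.8, -0.6]
grip_width: 0.0614
time_s: 2.65
ee_pos: [0.4459, 0.0942, 0.0293]
eef_rot: [-2.757, 1.568, 0.386]
force: [-0.2, -1.1, 0.4]
grip_width: 0.0606
[  5.5  -2.8 -54.1]
```

```bash
python3 -m handwheel '[[[4,-3,-7],0,-0.28],[[4,-3,-14],0,-0.28],[[4,-3,-21],0,-0.28],[[4,-3,-28],0,-0.28],[[4,-3,-35],0,-0.28]]'; python3 -m handwheel '[[[0,0,-4],0,-0.28],[[0,0,-8],0,-0.28],[[0,0,-12],0,-0.28],[[0,0,-16],0,-0.28],[[0,0,-18],0,-0.28]]'; python3 -c "
from h import *
print(shift([.5015,.097,.024]).round(1))
print(get_obs()['moment'])"
```

```text
time_s: 3.15
ee_pos: [0.4812, 0.0973, 0.0253]
eef_rot: [-2.646, 1.568, 0.497]
force: [-3.3, -0.2, -0.8]
grip_width: 0.0601
time_s: 3.65
ee_pos: [0.4996, 0.0973, 0.0253]
eef_rot: [-2.671, 1.568, 0.472]
force: [-5.1, -0.5, 2.4]
grip_width: 0.0605
[ 1.3  0.3 -1.9]
[0.02477673 0.77899224 0.04292506]
```

```bash
python3 -m handwheel '[[[0,0,-1],0,-0.28],[[0,0,-2],0,-0.28],[[0,0,-3],0,-0.28],[[0,0,-4],0,-0.28],[[0,0,-5],0,-0.28]]'
```

```text
time_s: 4.15
ee_pos: [0.5027, 0.0973, 0.0253]
eef_rot: [-0.297, 1.568, 2.846]
force: [-25.8, -2.2, 16.8]
grip_width: 0.0597
```

```bash
python3 -m handwheel '[[[0,0,15],0,-0.28],[[-50,0,20],0,0.06],[[-100,20,10],0,0.06],[[-100,60,-20],0.15,0.06],[[-100,85,-60],0.3,0.06]]'; python3 -c "
from h import *
print(get_obs()['qpos'].round(2));print(shift([.553,.01,.1]).round(1));print(pose()[1].round(2))"
```

```text
time_s: 4.65
ee_pos: [0.5648, 0.0106, 0.1281]
eef_rot: [-2.745, 1.567, 0.093]
force: [0.5, 0.9, -0.4]
grip_width: 0.0442
[-0.05  0.42  1.58  0.    1.14  1.83]
[28.1  4.2 11.2]
[[ 0.   -0.3  -0.95]
 [ 0.   -0.95  0.3 ]
 [-1.   -0.   -0.  ]]
```

```bash
python3 -m handwheel '[[[0,0,0],-1.87,0.06],[[0,0,0],-1.87,0.06],[[0,0,0],-1.87,0.06],[[0,0,0],-1.87,0.06],[[0,0,0],-1.87,0.06]]'; python3 -m handwheel '[[[0,0,0],-1.12,0.06],[[0,0,0],-1.12,0.06],[[0,0,0],-1.12,0.06],[[0,0,0],-1.12,0.06],[[0,0,0],-1.12,0.06]]';python3 -m handwheel '[[[0,0,0],-0.37,0.06],[[0,0,0],-0.37,0.06],[[0,0,0],-0.37,0.06],[[0,0,0],-0.37,0.06],[[0,0,0],-0.37,0.06]]'; python3 - <<'E'
from h import *
print(get_obs()['qpos'].round(2));print(shift([.553,.0,.024]).round(1));print(pose()[1].round(3))
i=camera_info("wrist");im,d=camera("wrist");np.savez("pics/w2.npz",im=im,d=d,T=i["extrinsics"]);cv2.imwrite("pics/w2.png",im)
s=scene(np.load("pics/w2.npz"));print(s["house"])
E
```

```text
time_s: 5.15
ee_pos: [0.5654, 0.0105, 0.1284]
eef_rot: [2.043, 1.569, -0.641]
force: [-0.3, -0.5, 0.5]
grip_width: 0.0445
time_s: 5.65
ee_pos: [0.566, 0.0104, 0.1288]
eef_rot: [1.455, 1.568, -0.479]
force: [0.3, 0.4, 0.4]
grip_width: 0.0439
time_s: 6.15
ee_pos: [0.5663, 0.0103, 0.129]
eef_rot: [1.188, 1.567, -0.378]
force: [-1.1, -0.5, -0.1]
grip_width: 0.0445
[-0.05  0.42  1.58 -0.    1.14 -0.05]
[104.9 -13.7  10.1]
[[ 0.004  1.     0.004]
 [-0.001  0.004 -1.   ]
 [-1.     0.004  0.001]]
((0.5582882165908813, 0.10304881632328033), (0.096357561647892, 0.09570411592721939), 0.1565735787153244)
```

View pics/w2.png

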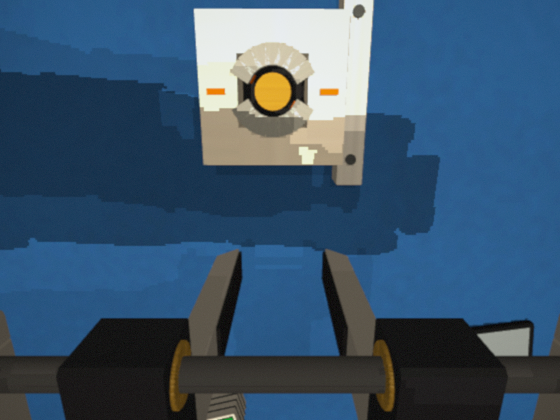

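```bash
python3 -m handwheel '[[[35,-13,8],0,0.06],[[75,-13,8],0,0.06],[[104,-13,8],0,0.06],[[104,-13,-6],0,0.06],[[104,-13,-20],0,0.06]]'; python3 -m handwheel '[[[2,0,-9],0,0.06],[[2,0,-18],0,0.06],[[2,0,-27],0,0.06],[[2,0,-36],0,0.06],[[2,0,-45],0,0.06]]'; python3 -c "
from h import *
print(shift([.553,.0807,.024]).round(1))"
```

```text
time_s: 6.7
ee_pos: [0.5539, 0.0311, 0.0256]
eef_rot: [1.218, 1.567, -0.35]
force: [0.3, 1.5, 1.1]
grip_width: 0.0438
time_s: 7.2
ee_pos: [0.5545, 0.0765, 0.0249]
eef_rot: [1.268, 1.565, -0.301]
force: [-0.6, -5.8, 3.5]
grip_width: 0.0446
[ 0.9 -1.5 -4.2]
```

```bash
python3 -m handwheel '[[[0,0,-2],0,0.06],[[0,0,-3.5],0,0.06],[[0,0,-5],0,0.06],[[0,0,-6],0,0.06],[[0,0,-7],0,0.06]]';python3 -m handwheel '[[[0,0,0],0,0.06],[[0,0,15],0,0.06],[[-50,0,25],0,0.06],[[-100,0,25],0,0.06],[[-140,0,25],0,-0.3]]'; python3 - <<'E'
from h import *
print(get_obs()['qpos'].round(2));print(pose()[0])
i=camera_info("wrist");im,d=camera("wrist");np.savez("pics/w3.npz",im=im,d=d,T=i["extrinsics"]);cv2.imwrite("pics/w3.png",im)
s=scene(np.load("pics/w3.npz"));print(s["house"],s["hz"]);Q=s["fq"];print(Q.min(0),Q.max(0))
o=s["or"];c,sv,vt=np.linalg.svd(o-o.mean(0));print(o.mean(0),np.degrees(np.arctan2(vt[0,1],vt[0,0])),o.min(0),o.max(0))
for y in np.arange(.05,.2,.02):
    q=Q[(abs(Q[:,1]-y)<.008)&(Q[:,0]>.595)];print("y",y.round(2),q.min(0)[:1],q.max(0)[:1]) if len(q) else 0
for x in np.arange(.47,.62,.02):
    q=Q[(abs(Q[:,0]-x)<.008)&(Q[:,1]>.175)];print("x",x.round(2),q.min(0)[1:],q.max(0)[1:]) if len(q) else 0
E
```

```text
time_s: 7.7
ee_pos: [0.5549, 0.0805, 0.0257]
eef_rot: [0.809, 1.562, -0.76]
force: [-3.1, -33.4, 8.3]
grip_width: 0.0444
time_s: 8.2
ee_pos: [0.5541, 0.0556, 0.1686]
eef_rot: [0.95, 1.561, -0.618]
force: [0.0, -0.2, -0.1]
grip_width: 0.0494
[ 0.04  0.36  1.57 -0.01  1.21  0.04]
[0.55414519 0.05555978 0.16859008]
((0.5582083463668823, 0.13749420642852783), (0.09622276574373245, 0.09571395069360733), 0.1617201864719391) 0.050828479888538114
[0.45608166 0.03625773] [0.6263618  0.20522907]
[0.52660979 0.13631785] 174.59314700278227 [0.51581794 0.12962686] [0.57210782 0.14507964]
y 0.05 [0.60554838] [0.62632278]
y 0.07 [0.60541367] [0.62628474]
y 0.09 [0.60576725] [0.62621145]
y 0.11 [0.61130808] [0.62617614]
y 0.13 [0.61126278] [0.62610803]
y 0.15 [0.61117615] [0.62601749]
y 0.17 [0.61108993] [0.62595538]
y 0.19 [0.59539952] [0.62589605]
x 0.47 [0.18410062] [0.20481293]
x 0.49 [0.18414851] [0.20486809]
x 0.51 [0.18419645] [0.20492552]
x 0.53 [0.18931923] [0.204983]
x 0.55 [0.19008919] [0.20503833]
x 0.57 [0.19013802] [0.20509593]
x 0.59 [0.1901869] [0.20515136]
x 0.61 [0.17559743] [0.20520908]
```

View pics/w3.png

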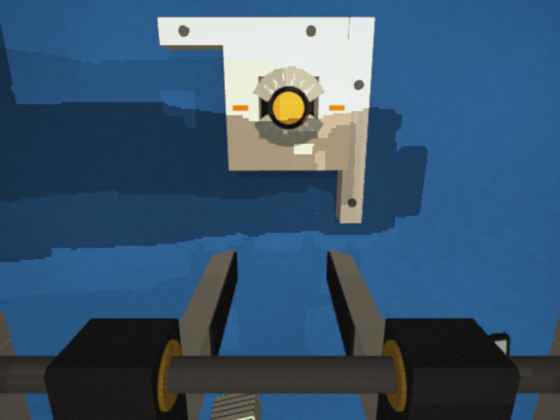

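```bash
python3 -m handwheel '[[[-30,-45,215],0,-0.3],[[-30,-45,215],0,-0.3],[[-30,-45,215],0,-0.3],[[-30,-45,215],0,-0.3],[[-30,-45,215],0,-0.3]]'; python3 - <<'E'
from h import *
print(pose()[0],pose()[1].round(3).tolist())
i=camera_info("wrist");im,d=camera("wrist");np.savez("pics/w4.npz",im=im,d=d,T=i["extrinsics"]);cv2.imwrite("pics/w4.png",im)
P=pts(i,d);m=(abs(P[...,0]-.509)<.05)&(abs(P[...,1]+.159)<.05)&(P[...,2]>.05)&(P[...,2]<.075)
v,u=np.nonzero(m);print(len(u),u.min(),u.max(),v.min(),v.max());r=cv2.minAreaRect(P[m][:,:2].astype(np.float32));print(r,np.median(P[m][:,2]))
Q=np.array([ray(i,a,b,.061)[:2] for a,b in zip(u,v)],np.float32);print(cv2.minAreaRect(Q))
E
```

```text
time_s: 8.75
ee_pos: [0.5104, -0.1627, 0.2063]
eef_rot: [1.264, 1.552, -0.307]
force: [0.1, -0.3, 0.4]
grip_width: 0.061
[ 0.51036297 -0.16273961  0.20626074] [[0.018, 1.0, -0.0], [-0.006, 0.0, -1.0], [-1.0, 0.018, 0.006]]
1403 249 304 186 224
((0.5065993070602417, -0.16749803721904755), (0.04636477679014206, 0.024523403495550156), 15.064013481140137) 0.06227395329284624
((0.5064031481742859, -0.16629579663276672), (0.04607882723212242, 0.02666485868394375), 15.144365310668945)
```

View pics/w4.png

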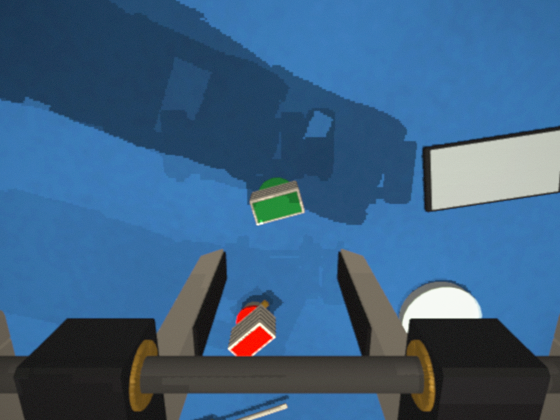

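```bash
python3 -m handwheel '[[[0,0,0],-1.833,-0.3],[[0,0,0],-1.833,-0.3],[[0,0,0],-1.833,-0.3],[[0,0,0],-1.833,-0.3],[[0,0,0],-1.833,-0.3]]'; python3 -m handwheel '[[[0,0,0],-1.083,-0.3],[[0,0,0],-1.083,-0.3],[[0,0,0],-1.083,-0.3],[[0,0,0],-1.083,-0.3],[[0,0,0],-1.083,-0.3]]';python3 -m handwheel '[[[0,0,0],-0.333,-0.3],[[0,0,0],-0.333,-0.3],[[20,0,0],-0.333,-0.3],[[40,0,0],-0.333,-0.3],[[60,0,0],-0.333,-0.3]]'; python3 - <<'E'
from h import *
print(get_obs()['qpos'].round(2))
print(shift([.5065,-.167,.043]).round(1));M=pose()[1];print(M.round(3).tolist(),np.degrees(np.arctan2(M[1,1],M[0,1])))
i=camera_info("wrist");im,d=camera("wrist");cv2.imwrite("pics/w5.png",im)
P=pts(i,d);m=(abs(P[...,0]-.509)<.04)&(abs(P[...,1]+.165)<.04)&(P[...,2]>.057)&(P[...,2]<.067)
v,u=np.nonzero(m);Q=np.array([ray(i,a,b,.0615)[:2] for a,b in zip(u,v)],np.float32);print(len(u),v.max(),cv2.minAreaRect(Q),cv2.minAreaRect(P[m][:,:2].astype(np.float32)))
E
```

```text
time_s: 9.3
ee_pos: [0.5101, -0.1642, 0.2062]
eef_rot: [0.5, 1.553, -0.312]
force: [-0.1, 0.0, 0.4]
grip_width: 0.0612
time_s: 9.8
ee_pos: [0.51, -0.1641, 0.2059]
eef_rot: [-0.227, 1.553, -0.289]
force: [0.8, -0.3, -0.3]
grip_width: 0.0609
time_s: 10.3
ee_pos: [0.5109, -0.1643, 0.1449]
eef_rot: [-0.537, 1.553, -0.266]
force: [0.5, -0.0, 0.3]
grip_width: 0.0613
[-0.38  0.33  1.66  0.    1.13 -2.22]
[101.9  -0.5  -6.5]
[[0.017, -0.268, 0.963], [-0.005, 0.963, 0.268], [-1.0, -0.009, 0.015]] 105.54610403409329
1942 247 ((0.5061179399490356, -0.1679726541042328), (0.04666408896446228, 0.023584134876728058), 14.635313987731934) ((0.5066676139831543, -0.16787280142307281), (0.0463002547621727, 0.02369748242199421), 14.701608657836914)
```

```bash
python3 -m handwheel '[[[20,-1.5,-6.8],0.014,-0.3],[[50,-1.5,-6.8],0.014,-0.3],[[80,-1.5,-6.8],0.014,-0.3],[[102,-1.5,-6.8],0.014,-0.3],[[102,-1.5,-6.8],0.014,-0.3]]'; python3 -m handwheel '[[[0,0,0],0,1],[[0,0,0],0,1],[[0,0,0],0,1],[[0,0,0],0,1],[[0,0,0],0,1]]' 40;  python3 -c "
from h import *
print(shift([.5064,-.168,.043]).round(1))"
```

```text
time_s: 10.85
ee_pos: [0.5035, -0.1669, 0.0374]
eef_rot: [-0.376, 1.562, -0.119]
force: [0.1, -0.2, 1.2]
grip_width: 0.0614
time_s: 11.35
ee_pos: [0.504, -0.1668, 0.0385]
eef_rot: [-0.365, 1.56, -0.107]
force: [-2.7, 3.5, 10.9]
grip_width: 0.0324
[-4.5 -1.8  2.1]
```

```bash
python3 -m handwheel '[[[0,0,0],0,-0.1],[[-2,0,2],0,-0.1],[[-4,0,2.5],0,-0.1],[[-6,0,2.5],0,-0.1],[[-6,0,2.5],0,-0.1]]'; python3 - <<'E'
from h import *
print(shift([.5064,-.168,.044]).round(1));M=pose()[1];print(np.degrees(np.arctan2(M[1,1],M[0,1])))
i=camera_info("wrist");im,d=camera("wrist");cv2.imwrite("pics/w6.png",im)
P=pts(i,d);m=(abs(P[...,0]-.509)<.04)&(abs(P[...,1]+.165)<.04)&(P[...,2]>.057)&(P[...,2]<.067)
print(m.sum(),cv2.minAreaRect(P[m][:,:2].astype(np.float32)))
E
```

```text
time_s: 11.85
ee_pos: [0.5065, -0.1662, 0.0448]
eef_rot: [-0.377, 1.56, -0.12]
force: [-0.4, 0.4, -0.4]
grip_width: 0.0514
[ 0.8 -1.7 -0.5]
104.74014511573439
5213 ((0.5005130171775818, -0.1636316329240799), (0.05382721126079559, 0.0638238936662674), 45.679908752441406)
```

View pics/w6.png

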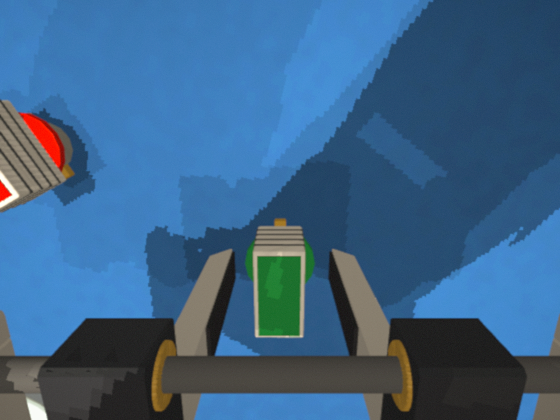

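```bash
python3 -m handwheel '[[[0,0,0],0,1],[[0,0,0],0,1],[[0,0,0],0,1],[[0,0,0],0,1],[[0,0,0],0,1]]' 40; python3 -m handwheel '[[[0,0,0],0,1],[[0,0,0],0,1],[[0,0,0],0,1],[[0,0,0],0,1],[[0,0,0],0,1]]' ; cat >> h.py <<'E'
def lampmeas(off=.0):
    """lamp top in tool frame, from green top mask on plane through lamp top (0.062-.. below TCP)"""
    i=camera_info("wrist");p,M=pose();im,d=camera("wrist");T=np.array(i["extrinsics"])
    hsv=cv2.cvtColor(im,cv2.COLOR_BGR2HSV);m=cv2.inRange(hsv,(45,80,30),(85,255,255));m[:255]=0;m[:,:230]=0;m[:,330:]=0
    v,u=np.nonzero(m);D=np.stack([(u-i["cx"])/i["fx"],(v-i["cy"])/i["fy"],np.ones(len(u))],-1)
    P=(D*d[v,u][:,None])@T[:3,:3].T+T[:3,3];L=(P-p)@M
    return im,L
E
python3 - <<'E'
from h import *
im,L=lampmeas();cv2.imwrite("pics/w7.png",im)
print(len(L),np.median(L,0).round(4));k=abs(L[:,0]-np.median(L[:,0]))<.004;L=L[k];print(L.min(0),L.max(0),cv2.minAreaRect(L[:,1:].astype(np.float32)))
M=pose()[1];print(M.round(3).tolist())
E
```

```text
time_s: 12.4
ee_pos: [0.5063, -0.1662, 0.0446]
eef_rot: [-0.369, 1.56, -0.112]
force: [-0.0, -0.7, -0.7]
grip_width: 0.0235
time_s: 12.9
ee_pos: [0.5063, -0.1662, 0.0446]
eef_rot: [-0.37, 1.56, -0.113]
force: [-0.0, 0.3, 0.1]
grip_width: 0.0236
3328 [-0.0181 -0.0002 -0.0009]
[-0.01998021 -0.01024301 -0.02101343] [-0.01607174  0.00954537  0.02164479] ((-0.0003467770293354988, 0.00031963735818862915), (0.019760387018322945, 0.04266096279025078), 0.07222549617290497)
[[0.01, -0.254, 0.967], [-0.001, 0.967, 0.254], [-1.0, -0.004, 0.01]]
```

```bash
python3 -m handwheel '[[[-40,0,0],0,1],[[-80,20,9],0.05,1],[[-90,65,30],0.1,1],[[-90,110,50],0.17,1],[[-90,155,70],0.255,1]]'; python3 -c "
from h import *
print(shift([.558,.137,.125]).round(1),get_obs()['qpos'].round(2))"
```

```text
time_s: 13.45
ee_pos: [0.5337, 0.0033, 0.1352]
eef_rot: [-0.106, 1.559, -0.107]
force: [0.8, 0.2, -1.4]
grip_width: 0.0243
[ 10.3 133.7  24. ] [-0.06  0.34  1.67 -0.    1.12 -1.63]
```

```bash
python3 -m handwheel '[[[5,40,7],0,1],[[10,80,14],0,1],[[10,120,22],0,1],[[10,134,24],0,1],[[10,134,24],0,1]]'; python3 - <<'E'
from h import *
im,L=lampmeas();cv2.imwrite("pics/w8.png",im)
M=pose()[1];print(shift([.558,.137,.105]).round(1),M.round(3).tolist(),np.degrees(np.arctan2(M[1,1],M[0,1])))
k=abs(L[:,0]-np.median(L[:,0]))<.004;L=L[k];print(np.median(L,0).round(4),cv2.minAreaRect(L[:,1:].astype(np.float32)))
E
```

```text
time_s: 13.95
ee_pos: [0.5578, 0.1387, 0.125]
eef_rot: [-0.116, 1.56, -0.115]
force: [-1.0, -0.3, -1.6]
grip_width: 0.0239
[20.1 -0.3 -0.1] [[0.011, 0.0, 1.0], [-0.001, 1.0, -0.0], [-1.0, -0.001, 0.011]] 89.98876074872673
[-0.0181 -0.0006 -0.0007] ((-0.0008351290598511696, 0.0002940930426120758), (0.019851665943861008, 0.042570821940898895), 0.12067698687314987)
```

View pics/w8.png

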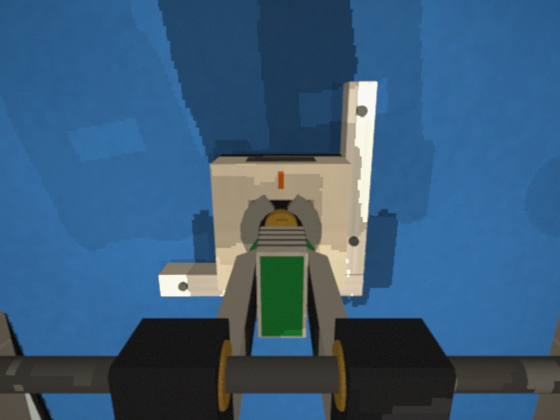

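```bash
python3 - <<'E'
from h import *
i=camera_info("wrist");im=cv2.imread("pics/w8.png");hsv=cv2.cvtColor(im,cv2.COLOR_BGR2HSV)
m=cv2.inRange(hsv,(3,140,120),(16,255,255));v,u=np.nonzero(m[165:195,265:300]);print(len(u),ray(i,u.mean()+265,v.mean()+165,.0505))
w=cv2.inRange(hsv,(10,0,110),(30,110,255))
for r in(175,190,205):
    c=np.nonzero(w[r,190:345])[0]+190;print(r,c.min(),ray(i,c.min()-.5,r,.05)[:2])
for c in(225,240,340):
    r=np.nonzero(w[130:200,c])[0]+130;print(c,r.min(),ray(i,c,r.min()-.5,.05)[:2])
print(shift([.558,.1375,.1]).round(1),pose()[0])
E
```

```text
100 [0.52141526 0.13572304 0.0505    ]
175 211 [0.51809086 0.08764485]
190 212 [0.52866806 0.08770084]
205 213 [0.53952057 0.08775828]
225 157 [0.50542043 0.09822006]
240 157 [0.50543087 0.10836553]
340 157 [0.50550042 0.17598165]
[25.1  0.2 -0.1] [0.55783655 0.13731295 0.125061  ]
```

```bash
python3 -m handwheel '[[[10,-0.6,-0.7],0,1],[[20,-0.6,-0.7],0,1],[[26,-0.6,-0.8],0,1],[[29,-0.6,-0.8],0,1],[[31,-0.6,-0.8],0,1]]'; python3 -c "
from h import *
print(shift([.5573,.1367,.0766]).round(1))"
```

```text
time_s: 14.5
ee_pos: [0.5573, 0.1363, 0.0937]
eef_rot: [-0.148, 1.56, -0.149]
force: [-0.3, 1.2, -0.8]
grip_width: 0.024
[17.1  0.4 -0.2]
```

```bash
python3 -m handwheel '[[[4,0.2,-0.1],0,1],[[7,0.2,-0.1],0,1],[[10,0.2,-0.2],0,1],[[12,0.2,-0.2],0,1],[[14,0.2,-0.2],0,1]]'; python3 -c "
from h import *
print(shift([.5573,.1367,.0766]).round(1))"
```

```text
time_s: 15.0
ee_pos: [0.5576, 0.1366, 0.0802]
eef_rot: [-0.124, 1.559, -0.125]
force: [-0.5, -0.5, 6.1]
grip_width: 0.024
[ 3.6  0.1 -0.4]
```

```bash
python3 -m handwheel '[[[2,0,-0.3],0,1],[[3,0,-0.3],0,1],[[4,0,-0.3],0,1],[[5,0,-0.3],0,1],[[5,0,-0.3],0,1]]'; python3 -c "
from h import *
print(shift([.5573,.1367,.0766]).round(1))"
```

```text
time_s: 15.5
ee_pos: [0.5578, 0.1366, 0.0765]
eef_rot: [-0.105, 1.558, -0.106]
force: [-5.3, -1.5, 15.2]
grip_width: 0.0235
[-0.1  0.1 -0.5]
```

```bash
python3 -m handwheel '[[[1,0,-0.3],0.12,1],[[1,0,-0.3],0.24,1],[[1,0,-0.3],0.36,1],[[1,0,-0.3],0.48,1],[[1,0,-0.3],0.6,1]]' 50; python3 -c "
from h import *
print(shift([.5573,.1367,.0766]).round(1),get_obs()['moment'].round(2));M=pose()[1];print(M.round(3).tolist(),np.degrees(np.arctan2(M[1,1],M[0,1])))"
```

```text
time_s: 16.0
ee_pos: [0.5584, 0.1372, 0.0767]
eef_rot: [0.591, 1.555, -0.015]
force: [-0.3, 4.3, 9.2]
grip_width: 0.0236
[ 0.1 -1.  -0.6] [ 0.83 -0.19  0.07]
[[0.016, 0.569, 0.822], [-0.0, 0.822, -0.569], [-1.0, 0.009, 0.013]] 55.32652036700362
```

```bash
python3 -m handwheel '[[[1.5,-0.4,-0.4],0.12,1],[[1.5,-0.4,-0.4],0.24,1],[[1.5,-0.4,-0.4],0.36,1],[[1.5,-0.4,-0.4],0.48,1],[[1.5,-0.4,-0.4],0.6,1]]'; python3 -c "
from h import *
print(shift([.5573,.1367,.0766]).round(1),get_obs()['moment'].round(2));M=pose()[1];print(M.round(3).tolist(),np.degrees(np.arctan2(M[1,1],M[0,1])))"
```

```text
time_s: 16.5
ee_pos: [0.5592, 0.1377, 0.0769]
eef_rot: [1.256, 1.551, 0.046]
force: [1.3, 2.1, 12.3]
grip_width: 0.0235
[ 0.2 -2.1  0.3] [ 0.64 -0.31  0.14]
[[0.02, 0.935, 0.353], [0.001, 0.353, -0.936], [-1.0, 0.019, 0.006]] 20.689415579196563
```

```bash
python3 -m handwheel '[[[1.5,-0.5,0.2],0.12,1],[[1.5,-0.7,0.2],0.24,1],[[1.5,-0.7,0.2],0.31,1],[[1.5,-0.7,0.2],0.31,1],[[1.5,-0.7,0.2],0.31,1]]'; python3 - <<'E'
from h import *
o=get_obs();print(o['moment'].round(2),o['joint_vel'].round(3));M=pose()[1];print(M.round(3).tolist(),np.degrees(np.arctan2(M[1,1],M[0,1])))
i=camera_info("wrist");im,d=camera("wrist");np.savez("pics/w9.npz",im=im,d=d,T=i["extrinsics"]);cv2.imwrite("pics/w9.png",im)
im,L=lampmeas();k=abs(L[:,0]-np.median(L[:,0]))<.004;L=L[k];print(np.median(L,0).round(4),cv2.minAreaRect(L[:,1:].astype(np.float32)))
p,_=pose();print(p,"lamp underside",p+M@[.0446,-.0007,0])
im,_=camera("side");cv2.imwrite("pics/s9.png",cv2.resize(im[150:260,200:340],None,fx=4,fy=4))
E
```

```text
time_s: 17.0
ee_pos: [0.5595, 0.1378, 0.0769]
eef_rot: [1.593, 1.548, 0.074]
force: [-1.9, 2.3, 14.0]
grip_width: 0.0236
[0.2  0.53 0.04] [ 0.001 -0.001  0.001  0.001  0.001 -0.004]
[[0.023, 0.998, 0.051], [0.002, 0.051, -0.999], [-1.0, 0.023, -0.001]] 2.9364936364674397
[-0.0181 -0.0016  0.0017] ((-0.0018520737066864967, 0.0028519928455352783), (0.01982644572854042, 0.04274231195449829), 0.08775608986616135)
[0.55944828 0.13774302 0.0768678 ] lamp underside [0.55977045 0.13778273 0.03226349]
```

View pics/w9.png

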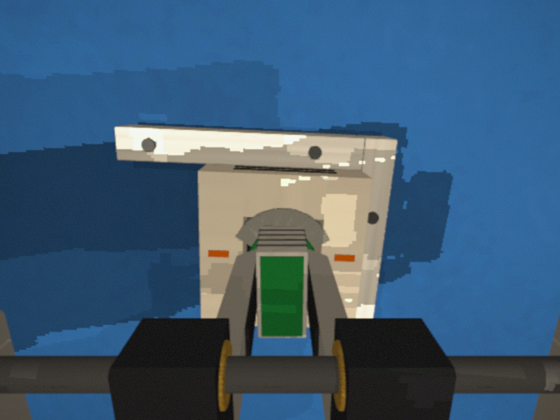

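```bash
python3 - <<'E'
from h import *
z=np.load("pics/w9.npz");s=scene(z);i=camera_info("wrist");i["extrinsics"]=z["T"]
hsv=cv2.cvtColor(z["im"],cv2.COLOR_BGR2HSV);m=cv2.inRange(hsv,(3,140,120),(16,255,255))
c=[]
for a,b in((200,232),(330,360)):
    v,u=np.nonzero(m[245:270,a:b]);c.append(ray(i,u.mean()+a,v.mean()+245,.0505)[:2])
c=np.array(c);print("mouth",c.mean(0),"yaw",np.arctan2(*(c[1]-c[0])[::-1]),np.linalg.norm(c[1]-c[0]))
Q=s["fq"];print("fence outer",Q.max(0))
P=pts(i,z["d"]);m=(P[...,2]>.022)&(P[...,2]<.028)&(P[...,1]>.18)&(P[...,0]<.503)&(P[...,0]>.44);q=P[m];print("bar inner y",np.percentile(q[:,1],[0,1,50,100]))
m=(P[...,2]>.048)&(P[...,2]<.053)&(P[...,0]>.505)&(P[...,0]<.6);q=P[m];print("house y max",np.percentile(q[:,1],[50,99,100]))
o=get_obs();print(o['force'].round(1),o['ee_pos'].round(4),o['time_s'])
E
```

```text
mouth [0.55827315 0.13696072] yaw 0.0024125198523006937 0.07470630667395484
fence outer [0.6261477  0.20592996]
bar inner y [0.18487069 0.18531823 0.19539442 0.20509411]
house y max [0.16217929 0.18508812 0.18551251]
[-2.2  2.  15.2] [0.5594 0.1377 0.0769] 17.15
```

View pics/s9.png

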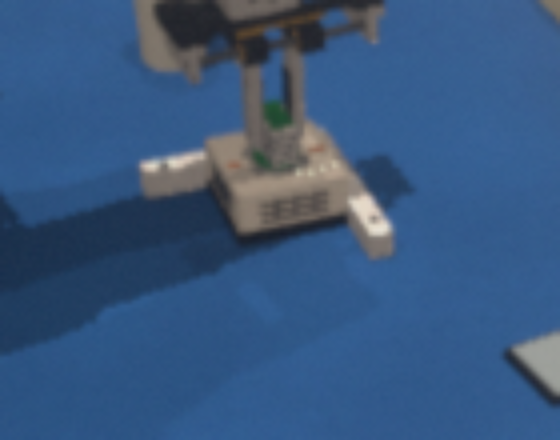

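```bash
python3 -c "
from station import *
hand_in()
o=get_obs();print(o['time_s'],o['force'],o['ee_pos'],o['grip_width'])"
```

```text
the job is handed in; nothing more can be done
the job is handed in; nothing more can be done
```

The lamp house is in the fence corner, and the green lamp is in its socket, pressed home and turned to the stop. I handed in at about 17 s of the 72 s, still holding the lamp; no verdict is reported.

**How it went:** I pushed the house with two fingertips, first against the far bar and then against the left bar. I then gripped the lamp, lowered it through the notches, pressed it home and twisted it clockwise.

**Last checks before handing in:**

| Check | Measured | Required |
|---|---|---|
| House angle to the bench axes (the fence itself reads under 0.01 rad) | 0.002 rad | under 0.05 rad to the fence |
| Socket centre | (0.558, 0.137) m | about (0.5575, 0.1365) m when flush |
| Lamp underside above bench (from the tool height) | 32.3 mm | 29 to 34.5 mm |
| Lamp turn | about 1.52 rad | over 1.22 rad |
| Upward force on the tool | 14–15 N | over the 10 N spring |

The rotor cannot be read directly, but that turn should put it at its stop. The grip was set to 50 N and the arm was at rest.

**What went wrong or disagreed:**
- **First grasp:** it came in about 5 mm low and touched the flange. I opened, raised the gripper and gripped again, and the lamp stayed upright.
- **Lamp position:** during the twist the tool drifted 1–2 mm and tilted about 0.02 rad. The lamp measured about 1.6 mm off the socket centre, within the 3 mm limit.
- **Bystanders:** I did not re-measure the red lamp or the other objects at the end. Nothing came near them on the way.

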